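Snap the locking pin home through the flange plate

TASK

Take the snap pin (the one with the thick round head and the grooved shank) out of the pin stand, put its nose down through the hole of the flange plate lying in the drill fixture, and press until it snaps past the spring plungers and its collar sits flat on the plate. Then keep pressing it down with about 10 N: the program finishes while the robot still grips the pin and presses. Leave the other pin, the round bar and the V-block where they are.

Things in the scene. Friction and masses are not known exactly. Their poses are not given: they have to be found in the camera images.
- snap_pin: The pin to use, 79 mm tall, upright, about 80 g. Origin at its nose tip, z up along it. In mm above the nose: cone from 6 to 14 mm diameter (0-8), 14 mm land (8-9.5), groove of 6.6 mm diameter with sloping flanks (9.5-25), 14 mm shank (25-40), steel collar 34 mm wide (40-45), thick round black head 24 mm wide (45-79). In the stand the collar rests on the board.
- snap_pin_nose (a point): Tip of the snap pin's nose (the pin's origin).
- snap_pin_head (a point): Point on the snap pin's axis in its head, 65 mm above the nose, 20 mm above the collar's top: with the TCP here or 1 to 2 mm higher the fingers grip the head from above, tips just over the collar.
- plain_pin: The other pin in the stand, not to be moved: same 34 mm collar, plain 12 mm shank without groove, slim black head 14 mm in diameter and 26 mm high. Origin at the tip of its nose, z up.
- pin_stand: Fixed stand, 130 x 60 mm, 60 mm high: a grey board with two holes of 18 mm, 68 mm apart along its x axis, open below. Each pin stands in one of them, either way round. Origin under its centre, x along the row, z up. Grip the pins with the fingers closing across the row (along the stand's y).
- fixture: Fixed drill fixture, base 130 x 110 mm. Origin under its centre, z up. Low stops round the flange plate on its deck (deck top z 56 mm). Bore vertical, 15 mm along +x from the origin, open to z 20 mm. Two opposed round-nosed spring plungers reach into the bore along y, 23.5 mm below the plate's top, 8.6 mm apart.
- bore_mouth (a point): Centre of the bore at the plate's top (z 64 mm). Pin home: nose 40 mm below this point, snap_pin_head 25 mm above it. On the way the cone spreads the plungers, the push growing to roughly 7 to 16 N; about 6 mm before home they spring into the groove and the force falls to nearly nothing, until the collar meets the plate.
- flange_plate: Loose steel plate 80 x 60 x 8 mm, lying in the fixture's nest with about 1 mm of play, with one hole of 17 mm diameter 15 mm from its centre along its +x, above the bore. Origin under its centre.
- plunger_left (a joint): How far the plunger on the fixture's +y side is pushed outward (m): 0 at rest, near 0 when snapped into the groove, 0.0027 on the pin's 14 mm land, 0.005 at most.
- plunger_right (a joint): The same for the plunger on the fixture's -y side.
- round_bar: Bystander: upright turned steel bar, 38 mm in diameter, 80 mm tall, behind the fixture. Origin under its centre.
- v_block_0: Bystander: grey steel V-block 36 x 48 x 34 mm, behind the fixture. Origin under its centre.
Not all that is in view belongs to the job. Leave any pink look-alike of the snap_pin alone.

How it is judged:
On the way, in this order (a step that is already met when the one before it is completed fails the run):
1. the snap pin is lifted clear out of the stand by the gripper (z of snap_pin_nose in the frame of pin_stand above 0.065 m and contact force between the fingers and snap_pin above 1 N), for 0.1 s.
2. its nose is through the hole of the flange plate (z of snap_pin_nose in the frame of bore_mouth below -0.01 m and horizontal distance between snap_pin_nose and bore_mouth below 0.005 m), for 0.1 s.
3. the pin has snapped home, both plungers sprung back into its groove (z of snap_pin_nose in the frame of bore_mouth below -0.0375 m and horizontal distance between snap_pin_nose and bore_mouth below 0.004 m and angle between snap_pin's own z axis and vertical below 0.08 rad and value of joint each of plunger_left, plunger_right below 0.002 m), for 0.2 s.
At the end, for the whole second after the job is handed in: Pin home: nose 37.5 mm or more below the plate's top, within 4 mm of the bore axis, tilt under 0.08 rad, both plungers within 2 mm of rest; plate flat in its nest; the robot still grips the pin, at rest, pressing its collar on the plate with 4 to 30 N (all of step 3 and contact force between snap_pin and flange_plate between 4 and 30 N and contact force between the fingers and snap_pin above 2 N and linear speed of snap_pin below 0.01 m/s and z of flange_plate in the frame of fixture below 0.058 m and angle between flange_plate's own z axis and vertical below 0.05 rad); the arm keeps its last pose, push and grip.
It fails at once if the plain pin, the round bar or the V-block is disturbed (moved more than 2 cm) (distance of any of plain_pin, round_bar, v_block_0 from where it was at the start of the episode above 0.02 m).
It also fails if it takes over 58 s, if anything falls off the work surface, if the arm or the gripper's body presses on something with over 40 N, if the wrist force passes 120 N, or if a joint passes its speed limit or range.

ROBOT

A 6-joint arm with a two-finger parallel gripper is mounted at the origin on a cart in front of the work surface, level with it; the furniture and walls round the work are solid. World frame = base frame: x ahead of the robot, y to its left, z up, the work surface at z = 0. Lengths are in m, angles in rad, forces in N, time in s.
With the tool pointing down it reaches from about 0.325 to 0.925 m from the base axis. Payload 3.1 kg.
Tool frame: the origin (TCP) lies between the finger pads, 19 mm behind the fingertips; this is the grasp point; z points along the fingers, y is the line along which they close (so a half turn about z gives the same grasp; the last joint's range is limited). The gripper opens to 85 mm and grips with 20 to 120 N. Pads are 22 mm wide; open, the fingers measure 114 mm over their backs; the gripper's body (76 mm by 85 mm) begins 54 mm behind the grasp point. The pads swing forward as they close: fully open they stand 13 mm farther back than shut.
Start: joints at [1.16, 0.217, 1.613, -0, 1.311, -0.112], TCP at [0.184, 0.597, 0.25] pointing down, gripper open.
Joint ranges: [-2.75, 2.75], [-0.78, 2.1], [0.31, 2.55], [-1.13, 4.27], [0.13, 2.63], [-2.58, 2.58]. Speed limits (rad/s): [2.79, 2.79, 3.14, 3.14, 3.14, 3.14].

INTERFACE

Orientations are given as a unit quaternion [w, x, y, z].
In Python, from workcell import env, eoat, monitor, imaging gives the robot as it stands. Calls block until the motion is done:
- env.move_to(position, orientation): joint-space move of the TCP to a pose.
- env.move_l(position, velocity=0.15, rot=None, f_stop=None): straight line of the TCP; rot=None keeps the orientation; velocity is the mean speed in m/s. With f_stop (N) it stops when the force on the tool has changed by that much, and returns True; else False.
- env.move_joints(angles): joint-space move.
- eoat.set_gripper(opening): opening from 0.0 (shut) to 1.0 (fully open); the grip force is fixed at half the most; returns when the fingers have stopped.
- env.wait(seconds).
- env.solve_ik(position, orientation): joint angles nearest the present ones, or None.
- monitor.read_state(): the state.
- imaging.grab_frame(name): name is "side" or "top"; returns the picture (480x640x3 uint8, red, green, blue); there is no depth.
- imaging.camera_model(name): a dict with "fx", "fy", "cx", "cy" (pixels), "R" (3x3) and "t" (3): a world point X has camera coordinates R X + t. Camera axes: x right, y down, z forward; pixel columns grow to the right and rows downward; lengths in m; the calibration is good to about 2 mm. A picture is of the moment at which its call begins. camera_model takes no time and is no camera call.
A pose or a line that the arm cannot do raises env.Unreachable and nothing moves.
- env.hand_in(): hands the job in; it is judged then, once.
Trained networks look in the newest picture that a camera, given by its name, has taken for a name from the list of things; names that differ only in an ending like _2 or _b are one class to them, and where a whole thing is asked for, a point or a joint stands for the part that bears it (a point fixed in the world has none). Each returns a list of dicts, best first, with "p" (0 to 1); they miss things now and then, are a little off and sometimes report something else, mostly with a low value. They report only what shows in the picture. A call takes as long as a camera call. They do not tell look-alikes from the thing itself.
- imaging.recognise(camera, thing): "location" ([x, y, z] in m, in the coordinates of the camera as it stood for that picture, good to about 4 mm: the middle of the surface that is visible of it).
- imaging.landmark_of(camera, thing): "location" ([x, y, z] in m, in the coordinates of the camera as it stood for that picture, good to about 4 mm: a listed point, or the origin of a listed thing).
The state is a dict: "t": time; "joints": joint angles; "joint_velocities": joint speeds; "joint_efforts": joint torques, N m; "position": TCP position; "tcp_rot": TCP orientation; "ft_force": force on the tool from outside, world axes, zero at the start; "moment": the same for the moment, N m; "finger_gap": opening from 0.0 (shut) to 1.0 (fully open); "finger_force": force on a finger pad.
Only numpy, scipy, OpenCV 4.12 (cv2) and the standard library are available. Lean on these libraries where they do the work, as an engineer would, in place of code of your own. Each camera call takes 0.05 s, during which the arm holds its last target. There are 200 camera calls.

## Working session

There is one attempt and no reset: what is moved stays moved. The work goes in short steps, each a Python script; the robot and the scene stay as the last script left them, time stands still between calls to the robot, and variables do not carry over. Pictures are saved under pics/ and viewed, at most 10 in all, crops included, and the job is handed in when it is done.

```bash
mkdir -p pics
cat > h.py <<'E'
from workcell import env, eoat, monitor, imaging
import numpy as np, cv2
def grab(cam,fn=None):
    im=imaging.grab_frame(cam)
    if fn: cv2.imwrite('pics/'+fn,cv2.cvtColor(im,cv2.COLOR_RGB2BGR))
    return im
def w(cam,p):
    m=imaging.camera_model(cam); return np.array(m['R']).T@(np.array(p)-np.array(m['t']))
def px(cam,X):
    m=imaging.camera_model(cam); c=np.array(m['R'])@np.array(X)+np.array(m['t'])
    return np.array([m['fx']*c[0]/c[2]+m['cx'],m['fy']*c[1]/c[2]+m['cy']])
def onplane(cam,uv,z):
    m=imaging.camera_model(cam);R=np.array(m['R']);C=-R.T@np.array(m['t'])
    d=R.T@np.array([(uv[0]-m['cx'])/m['fx'],(uv[1]-m['cy'])/m['fy'],1]); return C+d*(z-C[2])/d[2]
def lm(cam,things):
    for t in things:
        for r in imaging.landmark_of(cam,t)[:3]:
            X=w(cam,r['location']); print(cam,t,round(r['p'],2),X.round(4),px(cam,X).round(0))
E
python3 - <<'E'
from h import *
np.set_printoptions(suppress=True)
for c in('top','side'):
    m=imaging.camera_model(c); print(c,(-np.array(m['R']).T@np.array(m['t'])).round(3),np.array(m['R'])[2].round(2))
    grab(c,c+'0.png')
    lm(c,['snap_pin_head','snap_pin','plain_pin','pin_stand','fixture','bore_mouth','flange_plate','round_bar','v_block_0'])
s=monitor.read_state();print(s['t'],s['position'],s['tcp_rot'],s['ft_force'])
E
```

```text
top [ 0.444 -0.194  0.937] [ 0.16  0.02 -0.99]
top snap_pin_head 0.79 [ 0.4458 -0.1561  0.0654] [292. 314.]
top snap_pin_head 0.6 [ 0.5213 -0.0577  0.0842] [233. 267.]
top snap_pin 0.73 [ 0.4445 -0.1593 -0.0028] [295. 315.]
top snap_pin 0.53 [ 0.5276 -0.0579  0.0229] [238. 267.]
top plain_pin 0.75 [ 0.4558 -0.0469  0.0189] [231. 307.]
top plain_pin 0.24 [ 0.4888 -0.053  -0.0005] [237. 289.]
top pin_stand 0.83 [ 0.4894 -0.0528 -0.001 ] [237. 289.]
top fixture 0.91 [ 0.4622 -0.2921 -0.0039] [369. 307.]
top bore_mouth 0.64 [ 0.4822 -0.2921  0.0573] [373. 294.]
top flange_plate 0.6 [ 0.4659 -0.2862  0.0526] [369. 304.]
top round_bar 0.91 [ 0.6759 -0.3428  0.0016] [397. 190.]
top round_bar 0.67 [ 0.6657 -0.2697 -0.0015] [357. 195.]
top v_block_0 0.34 [ 0.4875 -0.0557  0.0013] [238. 290.]
side [0.41  0.476 0.573] [ 0.19 -0.78 -0.6 ]
side snap_pin_head 0.79 [ 0.5252 -0.0601  0.0828] [326. 283.]
side snap_pin_head 0.78 [ 0.4418 -0.1543  0.0644] [397. 260.]
side snap_pin 0.87 [ 0.4457 -0.1552 -0.0001] [391. 292.]
side snap_pin 0.74 [ 0.5218 -0.0545  0.0209] [327. 320.]
side plain_pin 0.91 [ 0.4537 -0.0511  0.0212] [376. 331.]
side pin_stand 0.71 [ 0.4866 -0.0539  0.0044] [352. 333.]
side pin_stand 0.3 [ 0.4651 -0.2876  0.0575] [393. 212.]
side pin_stand 0.28 [ 0.4564 -0.0489  0.0208] [373. 332.]
side fixture 0.77 [ 0.4653 -0.2926  0.0045] [390. 235.]
side bore_mouth 0.86 [ 0.4809 -0.3023  0.0585] [385. 205.]
side flange_plate 0.82 [ 0.4653 -0.2927  0.0572] [393. 210.]
side round_bar 0.88 [ 0.6714 -0.347   0.0018] [284. 203.]
side v_block_0 0.95 [ 0.6606 -0.2679 -0.0023] [277. 230.]
1.0 [0.18398211 0.59732299 0.25000522] [0.00000843 0.14885494 0.98885904 0.00000104] [ 0.05146508 -0.18028829 -0.28329495]
```

View pics/top0.png

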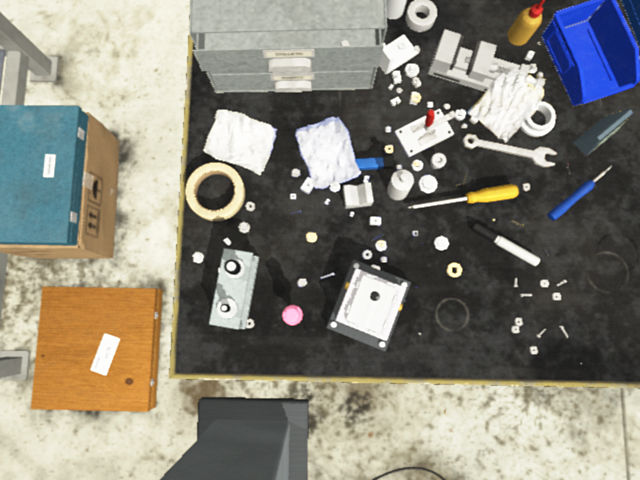

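View pics/side0.png

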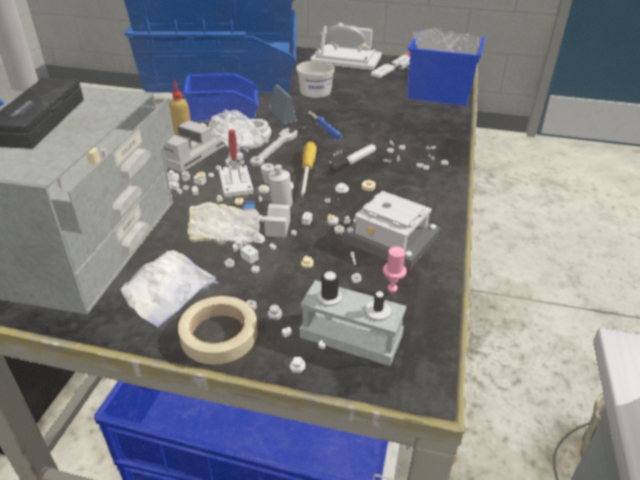

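Top: the black thick head is at about (233,267), the slim one at (224,308), the pink look-alike at (292,315), and the plate hole at about (375,296). Side: thick head at (330,285), slim one at (378,300), pink pin at (396,260). I'll refine these with blobs.

Run:
```python
from h import *
im=cv2.imread('pics/top0.png'); g=cv2.cvtColor(im,cv2.COLOR_BGR2GRAY)
def blob(name,x,y,r,th,img,cam,z):
    s=img[y-r:y+r,x-r:x+r]; n,l,st,c=cv2.connectedComponentsWithStats((s<th).astype(np.uint8))
    for i in range(1,n):
        if st[i,4]>15: print(name,st[i],(c[i]+[x-r,y-r]).round(1),onplane(cam,c[i]+[x-r,y-r],z).round(4))
blob('head',233,267,13,70,g,'top',0.099)
blob('slim',224,308,10,70,g,'top',0.091)
blob('hole',375,296,10,90,g,'top',0.062)
gs=cv2.cvtColor(cv2.imread('pics/side0.png'),cv2.COLOR_BGR2GRAY)
blob('hole',387,205,10,100,gs,'side',0.062)
blob('head',330,285,18,70,gs,'side',0.085)
blob('slim',378,300,14,70,gs,'side',0.078)
a=cv2.resize(im[225:355,190:420],None,fx=3.4,fy=3.4,interpolation=cv2.INTER_CUBIC)
cv2.imwrite('pics/crop.png',a)
```

```text
head [ 5  6 15 14 74] [233.4 267.3] [ 0.5193 -0.061   0.099 ]
hole [ 6  6  8  8 43] [373.9 295.3] [ 0.4797 -0.2927  0.062 ]
head [  9  10  17  22 253] [329.1 288.4] [ 0.5192 -0.0488  0.085 ]
slim [11 12  9 12 79] [378.3 303.5] [ 0.4534 -0.0444  0.078 ]
```

View pics/crop.png

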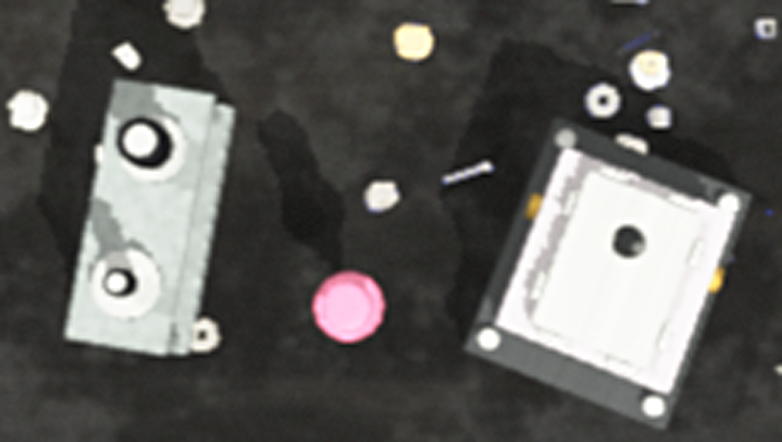

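```bash
cat >> h.py <<'E'
def q(a): 
    f=(a+np.pi/2)/2; return [0,float(np.cos(f)),float(np.sin(f)),0]
E
python3 - <<'E'
from h import *
c=lambda x,y:(x/3.4+190,y/3.4+225)
A=onplane('top',c(65,338),.06);B=onplane('top',c(113,80),.06);d=B-A;yaw=np.arctan2(d[1],d[0]);print('stand yaw',yaw)
A=onplane('top',c(490,340),.05);B=onplane('top',c(567,137),.05);d=B-A;print('fix yaw',np.arctan2(d[1],d[0]))
Q=q(yaw+np.pi/2)
P=[0.5215,-0.0585]
env.move_to(P+[0.20],Q)
eoat.set_gripper(0.7)
print(monitor.read_state()['ft_force'])
print(env.move_l(P+[0.0866],velocity=0.08,f_stop=8))
eoat.set_gripper(0.0)
s=monitor.read_state();print(s['t'],s['position'],s['joints'],s['finger_gap'],s['finger_force'],s['ft_force'])
grab('side','side1.png')
im=cv2.imread('pics/side1.png')[220:370,240:440]
cv2.imwrite('pics/c1.png',cv2.resize(im,None,fx=4,fy=4))
E
```

```text
stand yaw -0.14059311667033153
fix yaw -0.35646812946798256
[-0.06799941 -0.21638117  0.64668313]
False
5.9917 [ 0.52200343 -0.05864547  0.08715278] [-2.45513145e-01  2.10462120e-01  1.96113782e+00 -4.99617155e-05
  9.68849079e-01 -1.67571093e+00] 0.2634648875736338 58.73286008834839 [0.06876748 0.11414422 2.42400399]
```

View pics/c1.png

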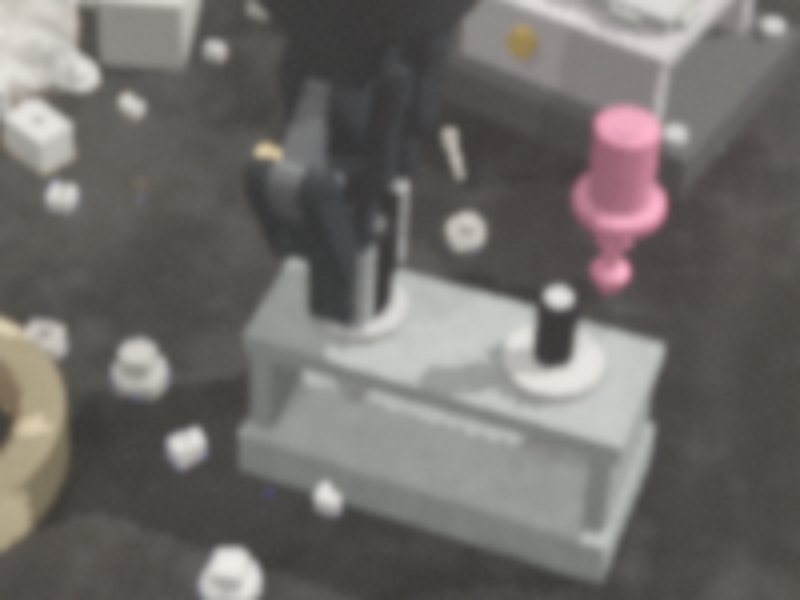

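The pin is gripped (gap about 22 mm), with the fingertips just over the collar at crop (345,320). The plain pin is untouched. Now lift it and hover over the bore, then check the nose.

Run:
```python
from h import *
p=monitor.read_state()['position']
env.move_l([p[0],p[1],0.2],velocity=0.1)
env.wait(0.2)
s=monitor.read_state();print(s['finger_gap'],s['finger_force'],s['ft_force'])
Q=q(-0.356+np.pi/2)
env.move_to([0.48,-0.293,0.2],Q)
env.move_l([0.48,-0.293,0.15],velocity=0.08)
env.wait(0.3)
s=monitor.read_state();P=np.array(s['position']);print(s['t'],P,s['joints'].round(2) if hasattr(s['joints'],'round') else s['joints'],s['ft_force'])
grab('side','side2.png');lm('side',['snap_pin_nose','snap_pin_head','bore_mouth'])
grab('top','top2.png');lm('top',['snap_pin_nose','snap_pin_head','bore_mouth'])
print('pred nose',px('side',P-[0,0,.0666]),'collar',px('side',P-[0,0,.0241]),'bore',px('side',[.48,-.293,.064]))
a=[cv2.resize(cv2.imread('pics/side%d.png'%i)[140:240,340:440],None,fx=4,fy=4,interpolation=cv2.INTER_CUBIC) for i in(0,2)]
cv2.imwrite('pics/c2.png',np.hstack(a))
```

```text
0.2646265603586903 58.701921701431274 [-0.41132909 -0.62519436 -1.35249869]
9.5417 [ 0.480289   -0.29329992  0.15061901] [-0.67  0.19  1.84 -0.    1.11 -1.89] [ 0.06091611  0.54816269 -0.43149579]
side snap_pin_nose 0.78 [ 0.4739 -0.2948  0.081 ] [389. 196.]
side snap_pin_nose 0.69 [ 4.461e-01 -1.563e-01 -3.000e-04] [390. 292.]
side snap_pin_head 0.89 [ 0.4839 -0.2912  0.145 ] [386. 162.]
side snap_pin_head 0.84 [ 0.4456 -0.1589  0.0656] [395. 257.]
side bore_mouth 0.75 [ 0.4804 -0.3007  0.0633] [385. 203.]
top snap_pin_head 0.86 [ 0.4451 -0.1552  0.0659] [291. 315.]
pred nose [385.6310748  194.84791124] collar [387.86511295 172.26431936] bore [384.76896397 205.17408923]
```

View pics/c2.png

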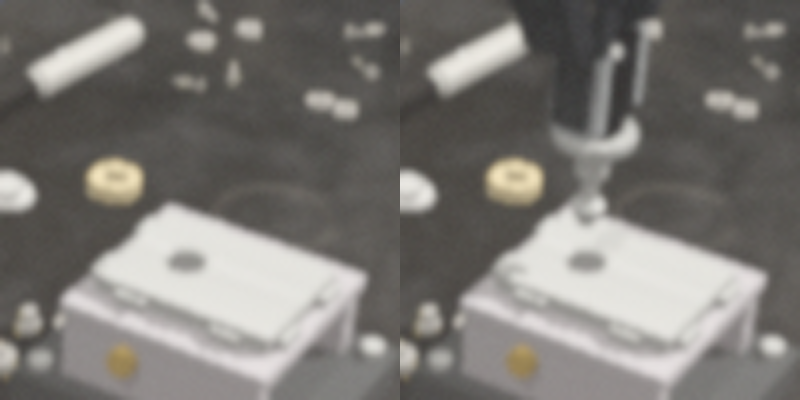

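The hole is at side pixel (386.8,205.3) and the nose at (387.5,195.7). The nose-to-hole offset is +0.75 px measured against +0.87 px predicted, so it is aligned. Inserting carefully.

Run:
```python
from h import *
def rep(t,r=None):
    s=monitor.read_state();print(t,r,round(s['t'],2),np.round(s['position'],4),np.round(s['ft_force'],2),np.round(s['moment'],2),round(s['finger_gap'],3))
for z in (.12,.113,.107,.103):
    r=env.move_l([.48,-.293,z],velocity=.03,f_stop=6); env.wait(.1); rep(z,r)
    if r: break
grab('side','side3.png');lm('side',['snap_pin_nose','snap_pin_head'])
a=cv2.imread('pics/side3.png')[140:240,340:440]
cv2.imwrite('pics/c3.png',cv2.resize(a,None,fx=5,fy=5,interpolation=cv2.INTER_CUBIC))
```

```text
0.12 False 11.19 [ 0.48   -0.2932  0.1201] [-1.17 -2.52 -0.45] [-0.47  0.1   0.07] 0.263
0.113 False 11.68 [ 0.4799 -0.2929  0.1125] [-0.25 -2.57 -2.57] [-0.63  0.01 -0.  ] 0.263
0.107 True 12.02 [ 0.4798 -0.2937  0.1079] [-0.77 -1.74  0.66] [-0.42  0.06  0.01] 0.259
side snap_pin_nose 0.72 [ 0.4441 -0.162   0.0017] [392. 289.]
side snap_pin_nose 0.65 [ 0.4747 -0.294   0.0382] [387. 218.]
side snap_pin_head 0.89 [ 0.4422 -0.1568  0.0672] [397. 258.]
side snap_pin_head 0.53 [ 0.4829 -0.2925  0.1032] [385. 185.]
```

View pics/c3.png

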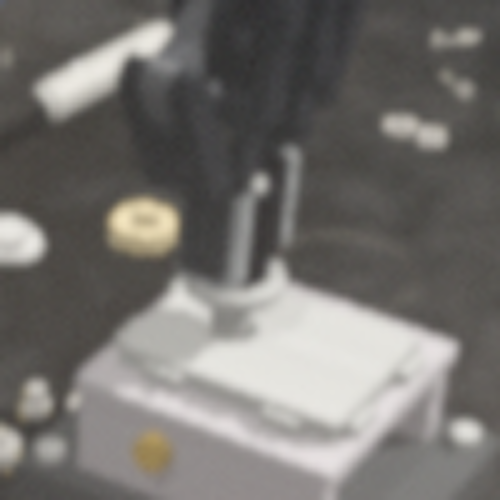

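Run:
```python
from h import *
def rep(t,r=None):
    s=monitor.read_state();print(t,r,round(s['t'],2),np.round(s['position'],4),np.round(s['ft_force'],2),np.round(s['moment'],2),round(s['finger_gap'],3))
for z in (.105,.102,.0995,.097,.0945):
    r=env.move_l([.4797,-.2938,z],velocity=.02,f_stop=30); env.wait(.1); rep(z,r)
    if r: break
```

```text
0.105 False 12.56 [ 0.4796 -0.2943  0.1048] [-0.83 -3.55  0.3 ] [-0.89  0.06  0.  ] 0.261
0.102 False 12.96 [ 0.4801 -0.2944  0.1026] [-1.27 -3.93  1.87] [-0.91  0.24  0.02] 0.257
0.0995 False 13.33 [ 0.4792 -0.2933  0.0987] [-0.79 -4.34 -1.81] [-0.9   0.16  0.02] 0.262
0.097 False 13.71 [ 0.4788 -0.2934  0.0955] [-0.34 -5.43 -5.61] [-1.13  0.13  0.04] 0.263
0.0945 False 14.08 [ 0.479  -0.2933  0.0936] [-1.85 -4.58 -3.44] [-0.93  0.34 -0.02] 0.263
```

```bash
cat >> h.py <<'E'
def avg(t=''):
    S=[]
    for _ in range(10): env.wait(.03); S.append(monitor.read_state())
    m=lambda k:np.mean([s[k] for s in S],0)
    print(t,round(S[-1]['t'],2),m('position').round(4),m('ft_force').round(2),'sd',np.std([s['ft_force'][2] for s in S]).round(2),m('moment').round(2)); return m('ft_force')[2]
E
python3 - <<'E'
from h import *
avg()
for z in (.093,.092,.091,.090,.089):
    r=env.move_l([.4797,-.2935,z],velocity=.02,f_stop=25); env.wait(.3); f=avg((z,r))
    if r or f>6: break
grab('side','side4.png');lm('side',['snap_pin_nose','snap_pin_head'])
a=cv2.imread('pics/side4.png')[140:240,340:440]
cv2.imwrite('pics/c4.png',cv2.resize(a,None,fx=5,fy=5,interpolation=cv2.INTER_CUBIC))
E
```

```text
14.42 [ 0.479  -0.2934  0.0939] [-2.16 -4.23 -4.36] sd 0.38 [-0.86  0.46 -0.01]
(0.093, False) 15.3 [ 0.4799 -0.2936  0.0931] [-1.49 -3.63 -3.48] sd 0.46 [-0.78  0.33 -0.03]
(0.092, False) 16.18 [ 0.48   -0.2937  0.0923] [-1.31 -4.16 -0.34] sd 0.54 [-0.8   0.22  0.01]
(0.091, False) 17.07 [ 0.48   -0.2937  0.0912] [-0.03 -4.76  0.98] sd 0.45 [-0.88  0.05 -0.01]
(0.09, False) 17.95 [ 0.48   -0.2938  0.0912] [-1.52 -3.75  6.42] sd 0.52 [-0.67  0.3   0.01]
side snap_pin_nose 0.77 [ 0.4494 -0.1568  0.0046] [389. 289.]
side snap_pin_head 0.59 [ 0.4415 -0.1523  0.0649] [397. 261.]
side snap_pin_head 0.53 [ 0.4811 -0.2942  0.0893] [385. 192.]
```

View pics/c4.png

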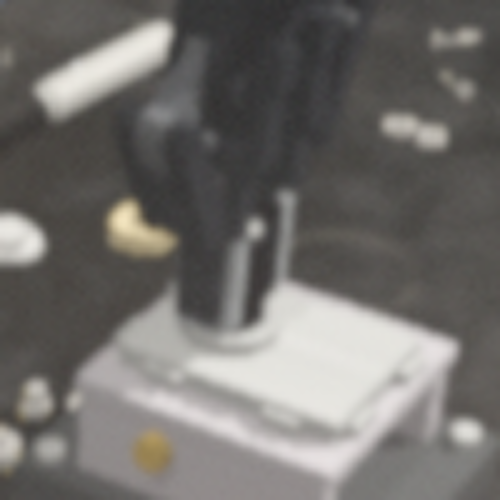

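Seated: the collar lies flat on the plate and the position stalled at z 0.0912, as predicted. Now bring the push to about 10 N.

Run:
```python
from h import *
z=.0895
for _ in range(6):
    env.move_l([.4797,-.2937,z],velocity=.02); env.wait(.4); f=avg(z)
    if 8<f<13: break
    z-=np.clip((9.5-f)/8,-.6,.6)/1000
env.wait(.5); f=avg('final'); s=monitor.read_state(); print(s['finger_force'],s['finger_gap'])
if 7<f<15: print(env.hand_in())
```

```text
0.0895 19.08 [ 0.48   -0.2938  0.0911] [-2.58 -2.56  8.95] sd 0.54 [-0.47  0.45  0.  ]
final 19.92 [ 0.48   -0.2938  0.0911] [-2.72 -2.6   8.99] sd 0.67 [-0.49  0.47  0.01]
61.029149293899536 0.26168102899522816
the job is handed in; nothing more can be done
None
```

The snap pin is seated with its collar flat on the plate, the robot still grips it, and it is pressing at about 9–10 N. The job was handed in at about 20 s. I inferred the snap from the pin's depth and the force, because the plungers can't be read directly, and the hand-in returned no verdict.

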